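Start the cooling timer of the boiled eggs

ROBOT

A 6-joint arm with a two-finger parallel gripper is mounted at the origin on the work surface. World frame = base frame: x ahead of the robot, y to its left, z up, the work surface at z = 0. Lengths are in m, angles in rad, forces in N, time in s.
With the tool pointing down it reaches from about 0.35 to 0.775 m from the base axis. Payload 7.3 kg.
Tool frame: the origin (TCP) lies at the very end of the fingers, on their centre line; the grasp point (between the pads) lies 19 mm behind it (pinch_z is the distance from the TCP to the grasp point, in m); z points along the fingers, y is the line along which they close (so a half turn about z gives the same grasp; the last joint's range is limited). The gripper opens to 92 mm and grips with 3 to 60 N. Pads are 19 mm wide; open, the fingers measure 130 mm over their backs; the gripper's body (75 mm by 190 mm) begins 47 mm behind the grasp point.
Start: joints at [1.096, 0.342, 1.524, -0, 1.275, -0.146], TCP at [0.17, 0.497, 0.227] pointing down, gripper open.
Joint ranges: [-2.53, 2.53], [-0.77, 2.02], [0.04, 2.7], [-1, 4.14], [0.28, 2.66], [-3.11, 3.11]. Speed limits (rad/s): [2.57, 2.57, 3.14, 3.14, 3.14, 3.14].

INTERFACE

Orientations are given as [roll, pitch, yaw] about the fixed x, y, z axes, in that order (R = Rz(yaw) Ry(pitch) Rx(roll)).
In Python, from cell import * gives the robot as it stands.
- The arm moves only by the tool arm_command, never from a script. Its arguments are lists of equal length, an entry for each row: "fingers": the gripper command: -1 is fully open, 1 is shut, values between are in proportion; "travel": the shift along the tool's x, y, z in m, a list of three; "dr": the turn, a rotation vector about the tool's x, y, z in degrees, a list of three. In form: {"fingers": [fingers, ...], "travel": [[x, y, z], ...], "dr": [[wx, wy, wz], ...]}. A call has 1 to 8 rows; each row is the pose to reach, as a shift and turn from the pose commanded when the call began, along the tool's axes at that moment; what a row does not reach only later rows make up. A row lasts 1/12 s, in which the tool goes at most 41.7 mm and 7.16 degrees, less where a joint would pass 70% of its speed; a pose out of reach is approached as far as the arm can. A call with a gripper value outside its range is refused whole. The fingers move at their own pace and stop on an object; "squeeze" is the grip in N (left out, the last holds). Time passes only in rows, so rows that repeat a pose let the fingers close. It gives the time, the measured TCP pose, the force, the opening and the grip force at its end, in the units of the state.
- observe(): the state, without advancing time (a new reading comes with each control period).
- read_camera(name): name is "scene" or "side" or "wrist"; returns a dict with "color" (384x512x3 uint8, blue, green, red), "z_map" (384x512 float32, m along the optical axis (not along the pixel's ray), 0 where there is no reading), "fx", "fy", "cx", "cy" (pixels), "k1" (the pictures are not rectified: a ray, as slopes to the right and down, at radius r is drawn at 1 + k1 r^2 times it, then the intrinsics apply), "R" (3x3) and "t" (3): a world point X has camera coordinates R X + t. Camera axes: x right, y down, z forward; pixel columns grow to the right and rows downward; lengths in m; the calibration is good to about 2 mm. A picture is of the moment at which its call begins.
- hand_in(): hands the job in; it is judged then, once.
The state is a dict: "time": time; "qpos": joint angles; "qvel": joint speeds; "joint_efforts": joint torques, N m; "tool_pos": TCP position; "tool_rot": TCP orientation; "contact_force": force on the tool from outside, world axes, zero at the start; "torque": the same for the moment, N m; "opening": finger opening in m; "grip_force": force on a finger pad.
Only numpy, scipy, OpenCV 4.12 (cv2) and the standard library are available. Lean on these libraries where they do the work, as an engineer would, in place of code of your own. Each camera call takes 0.05 s, during which the arm holds its last target. There are 200 camera calls.

TASK

The boiled eggs have just come in to cool, so start the timer that stands in front of their pan: with the fingertips, lightly press down the raised end of its black rocker switch to turn it on, then press its green start key down, let it spring back up and draw the hand clear. Pick nothing up, work no switch or key of the other two timers, and leave the timers, pans and everything else standing where they are.

Things in the scene. Friction and masses are not known exactly. Their poses are not given: they have to be found in the camera images.
- timer_eggs: bench timer standing loose on the table directly in front (robot's side) of the pan of eggs: flat aluminium box 80 x 120 x 32 mm (x, y, z), about 0.45 kg, rubber underside. Origin: centre of its underside; x points from the robot's side of the timer to its display, y to its left, z up. On its top face: display at +x; black rocker switch centred at (-12, +36) mm; round green start key at (-12, -34) mm. All three timers are alike
- eggs_switch_end (a point): press point on the rocker of the eggs timer: on top of its 'on' end (the end towards -x of the timer, white dash), 14 mm from the rocker's pivot. 45 mm above the table when the switch is off (this end raised), 40 mm when fully on (this end level, the far end raised). The tip of the raised end stands 47 mm above the table. Rocker 40 mm long (timer's x), 22 mm wide
- eggs_switch (a joint): rocker of the eggs timer, rad: 0 off, 0.35 fully on (its contacts close at 0.22, the press point some 3 mm down). Stays where it is left; about 3 N at the press point moves it, then it meets a hard stop; off at the start
- eggs_start_top (a point): centre of the top of the green start key of the eggs timer, 40 mm above the table when up; key 26 mm across, stands 8 mm proud of the case
- eggs_start (a joint): start key of the eggs timer, m down: 0 up, 0.006 fully down; it registers at 0.003. A spring returns it: 1.5 N to start it moving, 5 N fully down, then a hard stop
- timer_carrots: bench timer standing loose on the table directly in front (robot's side) of the pan of carrots: flat aluminium box 80 x 120 x 32 mm (x, y, z), about 0.45 kg, rubber underside. Origin: centre of its underside; x points from the robot's side of the timer to its display, y to its left, z up. On its top face: display at +x; black rocker switch centred at (-12, +36) mm; round green start key at (-12, -34) mm. All three timers are alike
- carrots_switch_end (a point): press point on the rocker of the carrots timer: on top of its 'on' end (the end towards -x of the timer, white dash), 14 mm from the rocker's pivot. 45 mm above the table when the switch is off (this end raised), 40 mm when fully on (this end level, the far end raised). The tip of the raised end stands 47 mm above the table. Rocker 40 mm long (timer's x), 22 mm wide
- carrots_switch (a joint): rocker of the carrots timer, rad: 0 off, 0.35 fully on (its contacts close at 0.22, the press point some 3 mm down). Stays where it is left; about 3 N at the press point moves it, then it meets a hard stop; on at the start (timer running)
- carrots_start_top (a point): centre of the top of the green start key of the carrots timer, 40 mm above the table when up; key 26 mm across, stands 8 mm proud of the case
- carrots_start (a joint): start key of the carrots timer, m down: 0 up, 0.006 fully down; it registers at 0.003. A spring returns it: 1.5 N to start it moving, 5 N fully down, then a hard stop
- timer_beets: bench timer standing loose on the table directly in front (robot's side) of the pan of beets: flat aluminium box 80 x 120 x 32 mm (x, y, z), about 0.45 kg, rubber underside. Origin: centre of its underside; x points from the robot's side of the timer to its display, y to its left, z up. On its top face: display at +x; black rocker switch centred at (-12, +36) mm; round green start key at (-12, -34) mm. All three timers are alike
- beets_switch_end (a point): press point on the rocker of the beets timer: on top of its 'on' end (the end towards -x of the timer, white dash), 14 mm from the rocker's pivot. 45 mm above the table when the switch is off (this end raised), 40 mm when fully on (this end level, the far end raised). The tip of the raised end stands 47 mm above the table. Rocker 40 mm long (timer's x), 22 mm wide
- beets_switch (a joint): rocker of the beets timer, rad: 0 off, 0.35 fully on (its contacts close at 0.22, the press point some 3 mm down). Stays where it is left; about 3 N at the press point moves it, then it meets a hard stop; off at the start
- beets_start_top (a point): centre of the top of the green start key of the beets timer, 40 mm above the table when up; key 26 mm across, stands 8 mm proud of the case
- beets_start (a joint): start key of the beets timer, m down: 0 up, 0.006 fully down; it registers at 0.003. A spring returns it: 1.5 N to start it moving, 5 N fully down, then a hard stop
- pan_eggs: steel food pan, 178 x 110 mm (x, y) over its rim, 65 mm high, loose, about 0.9 kg, holding six boiled eggs, white and brown (up to 80 mm above the table). Origin: centre of its underside, long side along x
- pan_carrots: steel food pan, 178 x 110 mm (x, y) over its rim, 65 mm high, loose, about 0.9 kg, holding orange carrots (up to 80 mm above the table). Origin: centre of its underside, long side along x
- pan_beets: steel food pan, 178 x 110 mm (x, y) over its rim, 65 mm high, loose, about 0.9 kg, holding dark purple beetroots (up to 80 mm above the table). Origin: centre of its underside, long side along x
- thermometer: blue probe thermometer lying on the table, 230 mm long, 20 mm thick, loose; its x axis runs along it to the steel probe tip, origin at mid length on the underside
- wipes_tub: white round tub of wipes, 86 mm across, 125 mm high, standing loose; origin at the centre of its underside
- spoon: serving spoon 260 mm long lying loose on the table, handle to its -x; origin on its underside
Things that resemble listed ones, but are neither listed nor needed, are in the scene too. Leave any red or yellow look-alike of the timer_eggs alone.

How it is judged:
On the way, in this order (a step that is already met when the one before it is completed fails the run):
1. the switch of the eggs timer is on, its start key not pressed (value of joint eggs_switch above 0.22 rad and value of joint eggs_start below 0.0015 m), for 0.1 s.
2. the start key of the eggs timer is pressed with the switch on (value of joint eggs_switch above 0.22 rad and value of joint eggs_start above 0.003 m), for 0.05 s.
At the end, for the whole second after the job is handed in: The eggs timer's switch is on (above 0.22 rad), its start key is back up (within 1.5 mm), the timer stands flat, at rest, within 20 mm of where it was; the other timers' switches are as they were, their keys up; every other timer, pan, the thermometer, tub and spoon is within 15 mm of where it was (all of step 1 and distance of timer_eggs from where it was at the start of the episode below 0.02 m and angle between timer_eggs's own z axis and vertical below 0.05 rad and linear speed of timer_eggs below 0.02 m/s and value of joint each of carrots_start, beets_start below 0.0015 m and value of joint carrots_switch above 0.25 rad and value of joint beets_switch below 0.07 rad and distance of each of timer_carrots, timer_beets, pan_eggs, pan_carrots, pan_beets, thermometer, wipes_tub, spoon from where it was at the start of the episode below 0.015 m); the robot touches nothing.
It fails at once if the start key of the eggs timer is pressed while its switch is not yet on (value of joint eggs_start above 0.003 m and value of joint eggs_switch below 0.2 rad).
It fails at once if the eggs timer is pressed or knocked with more than 30 N (contact force between any of the arm, the fingers and timer_eggs above 30 N).
It fails at once if the eggs timer is lifted, tipped or shoved more than 20 mm (height (world z) of timer_eggs above 0.012 m or angle between timer_eggs's own z axis and vertical above 0.2 rad or distance of timer_eggs from where it was at the start of the episode above 0.02 m).
It fails at once if a key or switch of another timer is worked (value of joint any of carrots_start, beets_start above 0.003 m or value of joint carrots_switch below 0.25 rad or value of joint beets_switch above 0.12 rad).
It fails at once if another timer, a pan, the thermometer, the tub or the spoon is shifted more than 15 mm or lifted (distance of any of timer_carrots, timer_beets, pan_eggs, pan_carrots, pan_beets, thermometer, wipes_tub, spoon from where it was at the start of the episode above 0.015 m).
It also fails if it takes over 38 s, if anything falls off the work surface, if the arm or the gripper's body presses on something with over 40 N, if the wrist force passes 120 N, or if a joint passes its speed limit or range.

## Working session

There is one attempt and no reset: what is moved stays moved. The work goes in short steps, Python scripts to look and compute and a tool call to move; the robot and the scene stay as the last step left them, time stands still between calls to the robot, and variables do not carry over. Pictures are saved under pics/ and viewed, at most 10 in all, crops included, and the job is handed in when it is done.

Besides the shell and the picture viewer there is one more tool, called after "Emit:" as name(argument=value, ...) on one line, values as JSON. arm_command: Moves the arm, as the interface text tells. Its arguments: {"type":"object","properties":{"fingers":{"type":"array","items":{"type":"number"}},"travel":{"type":"array","items":{"type":"array","items":{"type":"number"}}},"dr":{"type":"array","items":{"type":"array","items":{"type":"number"}}},"squeeze":{"type":"number"}},"required":["fingers","travel","dr"]}

```bash
mkdir -p pics; ls
cat > h.py <<'E'
import numpy as np, cv2
from cell import *
def snap(cam, name):
    c=read_camera(cam); cv2.imwrite(f'pics/{name}.png',c['color']); np.savez(f'pics/{name}.npz',**c); return c
def world(c,u,v,z=None):
    K=np.array([[float(c['fx']),0,float(c['cx'])],[0,float(c['fy']),float(c['cy'])],[0,0,1]])
    x,y=cv2.undistortPoints(np.array([[[u,v]]],float),K,np.array([float(c['k1']),0,0,0]))[0,0]
    R,t=np.array(c['R']),np.array(c['t']); o=-R.T@t; d=R.T@np.array([x,y,1])
    s=(z-o[2])/d[2] if z is not None else float(c['z_map'][int(round(v)),int(round(u))])
    return o+s*d
E
python3 - <<'E'
from h import *
snap('scene','s1'); snap('side','d1'); print(observe())
E
```

```text
pics
{'time': 0.1, 'qpos': array([ 1.09600597e+00,  3.42647241e-01,  1.52490162e+00, -1.33842954e-05,
        1.27540383e+00, -1.46000826e-01]), 'qvel': array([-3.95051174e-04, -9.14041083e-04, -1.92400906e-03, -7.93339889e-04,
       -4.74498875e-05, -1.01405686e-03]), 'joint_efforts': array([ 1.96139110e-03, -4.31996369e+01, -2.44693959e+01,  7.19117350e-02,
        5.26217488e-02, -1.18947896e-04]), 'tool_pos': array([0.16934002, 0.49656352, 0.22612441]), 'tool_rot': array([-3.14024522e+00, -1.85198625e-04,  2.81280690e+00]), 'contact_force': array([ 0.36828039, -0.07297911,  0.92031818]), 'torque': array([ 0.00103207, -0.00149312,  0.02774688]), 'grip_force': 0.0, 'opening': 0.09177574631569146}
```

View pics/s1.png

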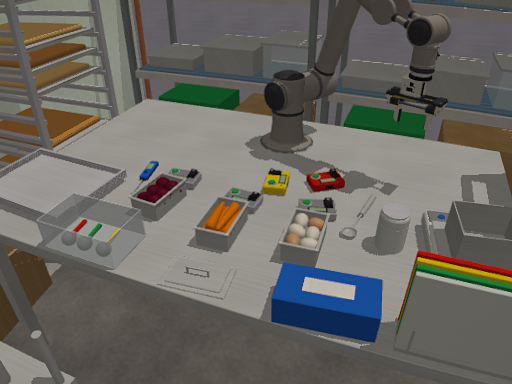

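View pics/d1.png

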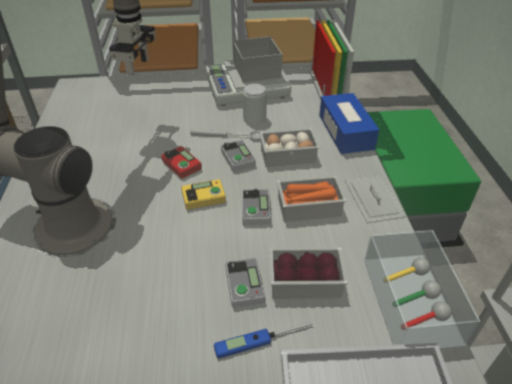

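The eggs pan is at scene (305,235) and side (289,147). Its timer is at scene (318,206) and side (238,155). A red look-alike stands on the robot's side of it, and the spoon lies to its left.

Run:
```python
from h import *
a=np.load('pics/s1.npz');b=np.load('pics/d1.npz')
ca=cv2.resize(a['color'][185:225,280:360],None,fx=8,fy=8,interpolation=cv2.INTER_CUBIC)
cb=cv2.resize(b['color'][130:180,205:285],None,fx=8,fy=8,interpolation=cv2.INTER_CUBIC)[:280+120]
cv2.imwrite('pics/z1.png',np.vstack([ca,cb])[:720]) if 0 else cv2.imwrite('pics/z1.png',cv2.resize(np.vstack([ca,cb]),(0,0),fx=.8,fy=.8))
print(world(a,318,206),world(b,238,155),world(a,318,206,.032),world(b,238,155,.032))
print(world(a,305,232),world(b,289,147))
```

```text
[0.48867051 0.26024133 0.03458298] [0.48234177 0.23003674 0.03653715] [0.48499999 0.25952481 0.032     ] [0.48261081 0.23597294 0.032     ]
[0.65698905 0.26266364 0.05478054] [0.64521288 0.22249757 0.06224384]
```

View pics/z1.png

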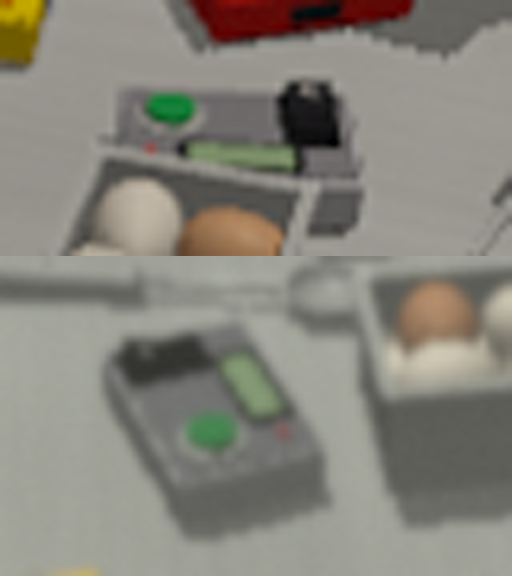

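Run:
```python
from h import *
from scipy.spatial.transform import Rotation as Ro
a=np.load('pics/s1.npz');b=np.load('pics/d1.npz')
print('key',world(a,306.9,201.9,.04)); print(world(b,238.1,157.2,.04))
print('sw end a',world(a,328.1,198.75,.045),'sw mid b',world(b,230.8,146.4,.042))
print('tub',world(a,395,210,.125),world(b,255,90,.125))
w=snap('wrist','w1'); s=observe()
R=Ro.from_euler('xyz',s['tool_rot']).as_matrix()
Rc=np.array(w['R']);print('cam in tool',R.T@(-Rc.T@w['t']-s['tool_pos']),'\n',R.T@Rc.T,w['fx'])
d=np.array([.45,.24,.25])-s['tool_pos'];print('d tool',R.T@d, R)
```

```text
key [0.48647306 0.22241801 0.04      ]
[0.48169635 0.21401713 0.04      ]
sw end a [0.45176378 0.28396664 0.045     ] sw mid b [0.46164011 0.27122645 0.042     ]
tub [0.56011144 0.49370998 0.125     ] [0.56122152 0.48296787 0.125     ]
cam in tool [ 0.0726054  -0.00032684 -0.15810644] 
 [[-3.07249516e-04 -9.63662723e-01 -2.67121812e-01]
 [ 9.99999382e-01 -1.06616351e-05 -1.11175910e-03]
 [ 1.06851285e-03 -2.67121989e-01  9.63662130e-01]] 292.91922402268034
d tool [-0.34845254 -0.1523014  -0.02366321] [[-9.46429125e-01  3.22911244e-01 -4.89388031e-04]
 [ 3.22911583e-01  9.46428618e-01 -9.90176887e-04]
 [ 1.43431588e-04 -1.09516131e-03 -9.99999390e-01]]
```

Emit:
arm_command(fingers=[1,1,1,1,1,1,1,1], squeeze=10, travel=[[-0.03,-0.01,0],[-0.065,-0.024,0],[-0.1,-0.037,0],[-0.135,-0.05,0],[-0.17,-0.064,0],[-0.205,-0.077,0],[-0.24,-0.09,0],[-0.27,-0.1,0]], dr=[[0,0,-5],[0,0,-10],[0,0,-15],[0,0,-20],[0,0,-25],[0,0,-30],[0,0,-35],[0,0,-39]])

```text
time: 0.82
tool_pos: [0.3942, 0.3132, 0.2266]
tool_rot: [-3.141, -0.0, -2.786]
contact_force: [-0.0, 0.7, 0.0]
opening: 0.0433
grip_force: 0.0
```

Run:
```python
from h import *
from scipy.spatial.transform import Rotation as Ro
s=observe();R=Ro.from_euler('xyz',s['tool_rot']).as_matrix()
print(s['time'],s['tool_pos'],s['tool_rot'],s['opening'],R.T@(np.array([.45,.25,.2])-s['tool_pos']))
```

```text
0.8167 [0.39419967 0.31317228 0.22662378] [-3.14129378e+00 -1.16869383e-04 -2.78608418e+00] 0.04325184219484261 [-0.03032603 -0.07863639  0.02664374]
```

Emit:
arm_command(fingers=[1,1,1,1,1,1,1], travel=[[-0.01,-0.025,0],[-0.02,-0.05,0.01],[-0.03,-0.078,0.02],[-0.03,-0.078,0.027],[-0.03,-0.078,0.027],[-0.03,-0.078,0.027],[-0.03,-0.078,0.027]], dr=[[0,0,0],[0,0,0],[0,0,0],[0,0,0],[0,0,0],[0,0,0],[0,0,0]])

```text
time: 1.4
tool_pos: [0.4473, 0.253, 0.2001]
tool_rot: [3.141, 0.0, -2.789]
contact_force: [0.5, 0.0, -0.7]
opening: 0.0005
grip_force: 0.0
```

Run:
```python
from h import *
w=snap('wrist','w2'); s=observe(); print(s['time'],s['tool_pos'],s['tool_rot'],s['opening'])
```

```text
1.45 [0.44737064 0.25315516 0.2002721 ] [ 3.14128246e+00  8.19981795e-04 -2.78828617e+00] 0.0005944652760689552
```

View pics/w2.png

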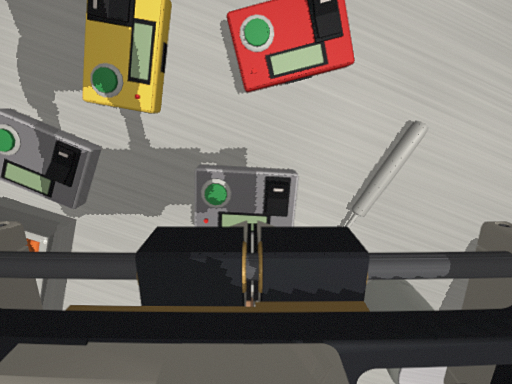

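Run:
```python
from h import *
from scipy.spatial.transform import Rotation as Ro
w=np.load('pics/w2.npz');s=observe();R=Ro.from_euler('xyz',s['tool_rot']).as_matrix();p=s['tool_pos']
T=lambda X:np.round(R.T@(X-p)*1000,1)
for n,u,v,z in [('key',216,194,.04),('dash',279,188,.046),('TL',195.5,170,.032),('TR',298,171,.032)]:
    X=world(w,u,v,z);print(n,X.round(4),'tool mm',T(X),'depthmap',world(w,u,v).round(4))
for v in (228,232,236,240,250,265,290):
    print(v,[(u,*T(world(w,u,v)).astype(int)) for u in (165,200,235,244,249,253,258,268,300,340)])
```

```text
key [0.4784 0.2213 0.04  ] tool mm [-17.9 -40.7 160.3] depthmap [0.4785 0.2213 0.0396]
dash [0.446  0.2845 0.046 ] tool mm [ -9.4  29.8 154.3] depthmap [0.4461 0.2846 0.0453]
TL [0.462  0.1904 0.032 ] tool mm [  8.1 -64.  168.2] depthmap [0.4622 0.1903 0.0314]
TR [0.423  0.2999 0.032 ] tool mm [  6.9  52.3 168.3] depthmap [ 0.4275  0.3073 -0.0016]
228 [(165, np.int64(36), np.int64(-27), np.int64(-71)), (200, np.int64(37), np.int64(-16), np.int64(-72)), (235, np.int64(36), np.int64(-5), np.int64(-71)), (244, np.int64(12), np.int64(-4), np.int64(-11)), (249, np.int64(10), np.int64(-1), np.int64(-8)), (253, np.int64(10), np.int64(0), np.int64(-8)), (258, np.int64(12), np.int64(3), np.int64(-11)), (268, np.int64(37), np.int64(5), np.int64(-73)), (300, np.int64(37), np.int64(15), np.int64(-72)), (340, np.int64(36), np.int64(28), np.int64(-71))]
232 [(165, np.int64(37), np.int64(-26), np.int64(-75)), (200, np.int64(37), np.int64(-15), np.int64(-75)), (235, np.int64(36), np.int64(-5), np.int64(-74)), (244, np.int64(12), np.int64(-4), np.int64(-17)), (249, np.int64(10), np.int64(-1), np.int6
[... 2073 characters left out ...]
258, np.int64(30), np.int64(1), np.int64(-83)), (268, np.int64(33), np.int64(4), np.int64(-89)), (300, np.int64(33), np.int64(12), np.int64(-88)), (340, np.int64(33), np.int64(23), np.int64(-89))]
290 [(165, np.int64(26), np.int64(-23), np.int64(-90)), (200, np.int64(26), np.int64(-13), np.int64(-89)), (235, np.int64(26), np.int64(-4), np.int64(-89)), (244, np.int64(23), np.int64(-2), np.int64(-85)), (249, np.int64(-3), np.int64(-1), np.int64(-45)), (253, np.int64(-3), np.int64(0), np.int64(-46)), (258, np.int64(23), np.int64(1), np.int64(-85)), (268, np.int64(26), np.int64(4), np.int64(-89)), (300, np.int64(26), np.int64(12), np.int64(-90)), (340, np.int64(25), np.int64(24), np.int64(-89))]
```

Run:
```python
from h import *
w=np.load('pics/w2.npz');c=w['color']
z1=cv2.resize(c[160:235,185:310],None,fx=4.8,fy=4.8,interpolation=cv2.INTER_CUBIC)
cv2.imwrite('pics/z2.png',z1)
```

```text
(no output)
```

View pics/z2.png

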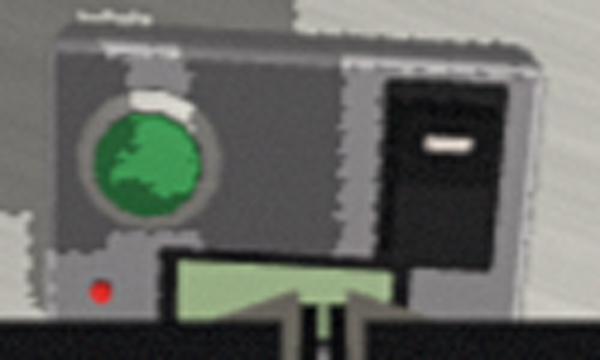

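The wrist view and its crop show the key at (216,194) and the white-dash end of the rocker at (279,190), facing the robot. Both lie at the heights given and about 70 mm apart in y, as listed. The closed tips measure about 8 x 20 mm.

Emit:
arm_command(fingers=[1,1,1,1,1,1,1,1], travel=[[-0.004,0.015,0.02],[-0.006,0.03,0.05],[-0.006,0.03,0.085],[-0.006,0.03,0.115],[-0.006,0.03,0.135],[-0.006,0.03,0.143],[-0.006,0.03,0.145],[-0.006,0.03,0.145]], dr=[[0,0,0],[0,0,0],[0,0,0],[0,0,0],[0,0,0],[0,0,0],[0,0,0],[0,0,0]])

```text
time: 2.12
tool_pos: [0.4433, 0.2831, 0.0554]
tool_rot: [3.141, 0.001, -2.789]
contact_force: [-0.9, -0.6, 0.5]
opening: 0.0005
grip_force: 0.0
```

Run:
```python
from h import *
w=snap('wrist','w3');s=observe(); print(s['time'],s['tool_pos'],s['tool_rot'],s['contact_force'])
d=snap('side','d3')
cv2.imwrite('pics/z3.png',np.hstack([w['color'][100:360,100:420],cv2.resize(d['color'][110:175,200:280],(320,260),interpolation=cv2.INTER_CUBIC)]))
```

```text
2.1667 [0.4437995  0.2831595  0.05602898] [ 3.14133443e+00  2.29659304e-03 -2.78914314e+00] [0.42905821 0.04636694 0.09444304]
```

View pics/z3.png

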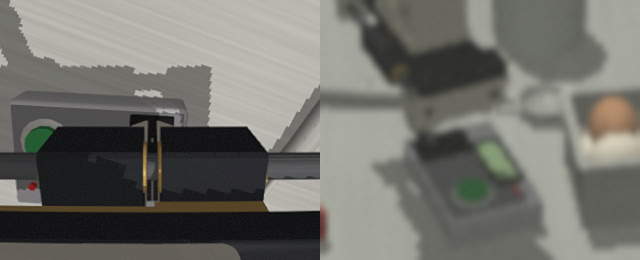

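The tips stand centred over the rocker's robot-side end, with the rocker at wrist (230–275, 215) and the tips at (252, 222). Next I press down slowly.

Emit:
arm_command(fingers=[1,1,1,1,1,1,1,1], travel=[[0,0,0.004],[0,0,0.007],[0,0,0.008],[0,0,0.009],[0,0,0.01],[0,0,0.011],[0,0,0.012],[0,0,0.012]], dr=[[0,0,0],[0,0,0],[0,0,0],[0,0,0],[0,0,0],[0,0,0],[0,0,0],[0,0,0]])

```text
time: 2.88
tool_pos: [0.4429, 0.2823, 0.0426]
tool_rot: [3.142, -0.0, -2.79]
contact_force: [-1.4, -0.2, 2.8]
opening: 0.0006
grip_force: 1.0
```

Emit:
arm_command(fingers=[1,1,1,1], travel=[[0,0,0.0007],[0,0,0.0014],[0,0,0.002],[0,0,0.002]], dr=[[0,0,0],[0,0,0],[0,0,0],[0,0,0]])

```text
time: 3.22
tool_pos: [0.4431, 0.2825, 0.0406]
tool_rot: [3.142, 0.0, -2.79]
contact_force: [-2.2, -1.1, 0.6]
opening: 0.0004
grip_force: 0.7
```

Emit:
arm_command(fingers=[1,1,1], travel=[[0,0,0.0005],[0,0,0.001],[0,0,0.001]], dr=[[0,0,0],[0,0,0],[0,0,0]])

```text
time: 3.47
tool_pos: [0.4432, 0.2825, 0.0402]
tool_rot: [3.142, 0.0, -2.79]
contact_force: [-2.6, -1.9, 5.9]
opening: 0.0007
grip_force: 3.2
```

The force rose at z = 0.040, so the rocker is on its hard stop. I'll lift off to the viewing pose and check.

Emit:
arm_command(fingers=[1,1,1,1,1,1,1,1], travel=[[0,0,-0.01],[0,0,-0.035],[0,-0.005,-0.07],[0.01,-0.02,-0.1],[0.02,-0.03,-0.13],[0.02,-0.03,-0.155],[0.02,-0.03,-0.16],[0.02,-0.03,-0.16]], dr=[[0,0,0],[0,0,0],[0,0,0],[0,0,0],[0,0,0],[0,0,0],[0,0,0],[0,0,0]])

```text
time: 4.13
tool_pos: [0.436, 0.2477, 0.202]
tool_rot: [3.141, 0.006, -2.79]
contact_force: [0.5, 0.6, -1.0]
opening: 0.0005
grip_force: 0.0
```

Run:
```python
from h import *
from scipy.spatial.transform import Rotation as Ro
w=snap('wrist','w4');s=observe();R=Ro.from_euler('xyz',s['tool_rot']).as_matrix();p=s['tool_pos']
print(s['time'],p,s['tool_rot'],s['contact_force'])
np.savez('pics/p4.npz',R=R,p=p)
c=w['color']; hsv=cv2.cvtColor(c,cv2.COLOR_BGR2HSV)
m=((hsv[...,0]>50)&(hsv[...,0]<85)&(hsv[...,1]>110)).astype(np.uint8)
n,_,st,ce=cv2.connectedComponentsWithStats(m)
for i in range(1,n):
    if st[i,4]>100:
        X=world(w,*ce[i],.04);print(st[i],ce[i],X.round(4),(R.T@(X-p)*1000).round(1))
# rocker heights from depth along timer x
yh=np.array([.0730-.1067*0,0,0])
for u,v in [(u,v) for u in (278,) for v in range(155,225,4)]: 
    X=world(w,u,v);print(v,X.round(4))
cv2.imwrite('pics/z4.png',cv2.resize(c[130:240,185:325],None,fx=4,fy=4,interpolation=cv2.INTER_CUBIC))
```

```text
4.1833 [0.43502836 0.24751575 0.20020046] [ 3.14150342e+00  2.00000771e-03 -2.78978012e+00] [-0.45307155 -0.14083772  0.10678023]
[246  32  24  26 498] [257.36345382  44.46586345] [0.3059 0.206  0.04  ] [135.8   5.5 159.9]
[ 96  80  24  24 460] [107.52391304  91.27391304] [0.4012 0.0739 0.04  ] [  91.9 -151.3  160. ]
[  0 140  19  21 340] [  8.18529412 150.19411765] [ 0.5005 -0.0199  0.04  ] [  31.  -273.6  160.1]
[207 193  21  21 341] [216.80938416 202.72727273] [0.478  0.2204 0.04  ] [-30.7 -40.3 160.3]
155 [0.407  0.2714 0.0014]
159 [ 4.118e-01  2.734e-01 -3.000e-04]
163 [0.4162 0.275  0.0019]
167 [0.421  0.277  0.0007]
171 [ 0.426   0.2791 -0.0009]
175 [4.306e-01 2.808e-01 3.000e-04]
179 [0.4317 0.2794 0.0198]
183 [0.4342 0.2794 0.03  ]
187 [0.4376 0.2803 0.0349]
191 [0.4409 0.2812 0.0399]
195 [0.4452 0.2828 0.0403]
199 [0.4495 0.2845 0.0405]
203 [0.454  0.2863 0.0404]
207 [0.459  0.2884 0.0389]
211 [0.4626 0.2896 0.0419]
215 [0.4669 0.2912 0.0429]
219 [0.4706 0.2924 0.0455]
223 [0.475  0.2941 0.0461]
```

View pics/z4.png

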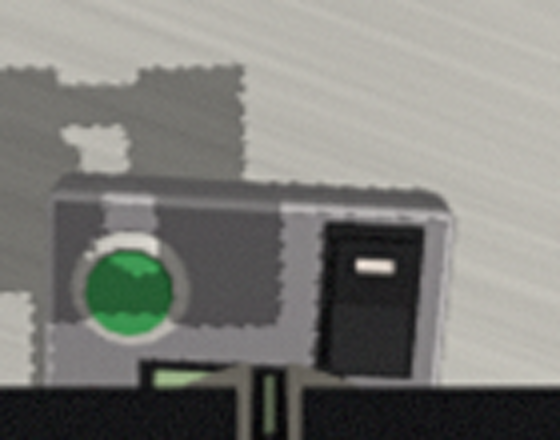

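The rocker depth reads 40 mm and level at the near end and 46 mm at the far end, so the switch is on. The key has not moved, at (217,203). Next is the key.

Emit:
arm_command(fingers=[1,1,1,1,1,1,1,1], travel=[[-0.015,-0.02,0.01],[-0.03,-0.04,0.03],[-0.03,-0.04,0.065],[-0.03,-0.04,0.1],[-0.03,-0.04,0.13],[-0.03,-0.04,0.145],[-0.03,-0.04,0.15],[-0.03,-0.04,0.15]], dr=[[0,0,0],[0,0,0],[0,0,0],[0,0,0],[0,0,0],[0,0,0],[0,0,0],[0,0,0]])

```text
time: 4.85
tool_pos: [0.475, 0.2198, 0.0472]
tool_rot: [3.141, -0.005, -2.79]
contact_force: [0.0, -0.1, 0.0]
opening: 0.0006
grip_force: 0.0
```

Emit:
arm_command(fingers=[1,1,1,1,1,1,1], travel=[[0,0,0.004],[0,0,0.007],[0,0,0.009],[0,0,0.0105],[0,0,0.012],[0,0,0.013],[0,0,0.013]], dr=[[0,0,0],[0,0,0],[0,0,0],[0,0,0],[0,0,0],[0,0,0],[0,0,0]])

```text
time: 5.43
tool_pos: [0.477, 0.2204, 0.0372]
tool_rot: [3.142, 0.001, -2.79]
contact_force: [-0.3, 1.8, 2.4]
opening: 0.0005
grip_force: 1.6
```

Emit:
arm_command(fingers=[1,1,1,1], travel=[[0,0,0.001],[0,0,0.002],[0,0,0.0025],[0,0,0.0025]], dr=[[0,0,0],[0,0,0],[0,0,0],[0,0,0]])

```text
time: 5.77
tool_pos: [0.477, 0.2204, 0.0344]
tool_rot: [3.142, 0.001, -2.79]
contact_force: [-0.2, 1.5, 5.1]
opening: 0.0006
grip_force: 2.4
```

The key is 5.6 mm down at about 5 N, so it is pressed. I'll release it and draw clear.

Emit:
arm_command(fingers=[1,1,1,1,1,1,1,1], travel=[[0,0,-0.006],[0,0,-0.025],[0,0,-0.06],[0.01,0.01,-0.095],[0.025,0.02,-0.13],[0.04,0.03,-0.16],[0.04,0.03,-0.165],[0.04,0.03,-0.165]], dr=[[0,0,0],[0,0,0],[0,0,0],[0,0,0],[0,0,0],[0,0,0],[0,0,0],[0,0,0]])

```text
time: 6.43
tool_pos: [0.4289, 0.2349, 0.2014]
tool_rot: [-3.141, 0.004, -2.789]
contact_force: [0.8, 0.3, -0.9]
opening: 0.0007
grip_force: 0.0
```

Run:
```python
from h import *
w=snap('wrist','w5');s=observe();print(s['tool_pos'],s['contact_force'])
c=w['color']; hsv=cv2.cvtColor(c,cv2.COLOR_BGR2HSV)
m=((hsv[...,0]>50)&(hsv[...,0]<85)&(hsv[...,1]>110)).astype(np.uint8)
n,_,st,ce=cv2.connectedComponentsWithStats(m)
for i in range(1,n):
    if st[i,4]>100: print(ce[i],world(w,*ce[i]).round(4))
K=np.array(w['R']);
for X in ([.4409,.2812,.04],[.4495,.2845,.04],[.4706,.2924,.046]):
    q=np.array(w['R'])@X+w['t'];x,y=q[:2]/q[2];k=1+w['k1']*(x*x+y*y)
    print(world(w,w['fx']*x*k+w['cx'],w['fy']*y*k+w['cy']).round(4))
```

```text
[0.42863978 0.2344881  0.19957754] [-0.9648299   0.55018049 -0.64249854]
[266.79835391  56.56790123] [0.3062 0.2058 0.0403]
[117.52455357 102.25      ] [0.4014 0.0736 0.0394]
[ 16.43376623 159.61558442] [ 0.5011 -0.0221  0.0394]
[225.16766467 212.21856287] [0.4778 0.2201 0.0409]
[0.4409 0.2812 0.0399]
[0.3601 0.2098 0.3593]
[0.39   0.2322 0.2744]
```

```bash
python3 -c "
from cell import *
print(hand_in())"
```

```text
the job is handed in; nothing more can be done
None
```

The eggs timer is switched on and its start key was pressed and is back up; the timer has not moved, the hand is clear, and the job is handed in (no verdict was returned).

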